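# Clamp the whetstone in its holder and dress its face

### The arm

A 7-joint arm with a two-finger parallel gripper is mounted at the origin on a cart in front of the work surface, level with it; the furniture and walls round the work are solid. World frame = base frame: x ahead of the robot, y to its left, z up, the work surface at z = 0. Lengths are in m, angles in rad, forces in N, time in s.
With the tool pointing down it reaches from about 0.35 to 0.9 m from the base axis. Payload 8.1 kg.
Tool frame: the origin (TCP) lies on the centre line of the jaws, within the pads' length; the fingertips stand 11 mm ahead of it and the grasp point (between the pads) lies 8 mm behind it (arm.nose_length is the distance from the TCP to the fingertips, in m); z points along the fingers, y is the line along which they close (so a half turn about z gives the same grasp; the last joint's range is limited). The gripper opens to 92 mm and grips with 3 to 60 N. Pads are 19 mm wide; open, the fingers measure 130 mm over their backs; the gripper's body (75 mm by 190 mm) begins 47 mm behind the grasp point.
Start: joints at [1.216, 0.434, 0.025, 1.573, -0.012, 1.134, -0.075], TCP at [0.156, -0.605, 0.238] pointing down, gripper open.
Joint ranges: [-2.62, 2.62], [-0.44, 2.09], [-1.27, 1.32], [0.08, 2.57], [-1.32, 4.46], [0.12, 2], [-2.74, 2.74]. Speed limits (rad/s): [2.22, 2.22, 3.01, 3.01, 3.14, 3.14, 3.14].

### API

Orientations are given as a rotation vector (axis times angle).
In Python, from cell import arm gives the robot as it stands.
- The arm moves only by the tool jog_arm, never from a script. Its argument "moves" is a list of rows, each a list of 4 numbers: the shift along the tool's x, y, z in m, then the turn about the tool's z in rad. In form: [[tx, ty, tz, spin], ...]. A call has 1 to 20 rows; each row is the pose to reach, as a shift and turn from the pose commanded when the call began, along the tool's axes at that moment; what a row does not reach only later rows make up. A row lasts 1/8 s, in which the tool goes at most 62.5 mm and 10.7 degrees, less where a joint would pass 70% of its speed; a pose out of reach is approached as far as the arm can. A call with a gripper value outside its range is refused whole. "hand" is the finger opening in m, from 0 to 0.0918, set as the call begins (left out, the last holds). The fingers move at their own pace and stop on an object; "newtons" is the grip in N (left out, the last holds). Time passes only in rows, so rows that repeat a pose let the fingers close. It gives the time, the measured TCP pose, the force, the opening and the grip force at its end, in the units of the state.
- arm.observe(): the state, without advancing time (a new reading comes with each control period).
- arm.get_image(name): name is "side" or "top" or "wrist"; returns a dict with "color" (420x560x3 uint8, red, green, blue), "z_map" (420x560 float32, m along the optical axis (not along the pixel's ray), 0 where there is no reading), "fx", "fy", "cx", "cy" (pixels), "k1" (the pictures are not rectified: a ray, as slopes to the right and down, at radius r is drawn at 1 + k1 r^2 times it, then the intrinsics apply), "rvec" (rotation vector, rad) and "tvec" (3), from world to camera coordinates, as OpenCV has them. Camera axes: x right, y down, z forward; pixel columns grow to the right and rows downward; lengths in m; the calibration is good to about 2 mm. A picture is of the moment at which its call begins.
- arm.sign_off(): hands the job in; it is judged then, once.
The state is a dict: "clock": time; "joints": joint angles; "dq": joint speeds; "joint_efforts": joint torques, N m; "position": TCP position; "ee_rot": TCP orientation; "force": force on the tool from outside, world axes, zero at the start; "ft_torque": the same for the moment, N m; "width": opening from 0.0 (shut) to 1.0 (fully open); "gripper_force": force on a finger pad.
Only numpy, scipy, OpenCV 4.12 (cv2) and the standard library are available. Lean on these libraries where they do the work, as an engineer would, in place of code of your own. Each camera call takes 0.05 s, during which the arm holds its last target. There are 200 camera calls.

### The job

Get the whetstone ready for the kitchen knives: slide the holder's loose jaw up until the stone is held between both jaws with no play, and lock the jaw by turning its clamp knob clockwise until it is tight. Then take the grey dressing block out of its draining stand, turn it from its edge onto one of its large grooved faces (either one), and rub it face down along the middle of the stone from the knob end to the fixed-jaw end, pressing lightly and steadily all the way. Leave the block lying flat on the stone at the fixed-jaw end, and do not disturb the other things on the table.

Things in the scene. Friction and masses are not known exactly. Their poses are not given: they have to be found in the camera images.
- holder: Whetstone holder, fixed to the table: aluminium rail 50 mm wide, top 26 mm above the table, on two dark cross feet 104 mm wide. Origin: on the table under the middle of the stone's place; y runs along the rail, which reaches from y = -247 to +119 mm. Fixed steel jaw at +y, 68 mm wide, its face at y = +90 mm, its top 44 mm above the table; sliding jaw and knob at -y.
- jaw (a joint): Sliding jaw of the holder, in m: the play left to the stone between the jaws. 0 = the stone touches both jaws; it grows as the jaw opens (towards the holder's -y), up to 0.065. It slides with about 2 N while the knob is loose and is held by friction once the knob is tight.
- jaw_face (a point): Middle of the sliding jaw's rubber face (64 x 16 mm), 34.5 mm above the table; its y axis points along the rail to the stone. The jaw and its steel saddle (70 mm wide, top 37 mm above the table) reach 90 mm behind it.
- clamp_knob (a joint): Angle of the clamp knob in rad, growing clockwise seen from above: 0 to about 0.8 loose, tight from 1.2, hard stop at 1.5.
- knob_grip (a point): Grip point of the black clamp knob on the sliding jaw: on the knob's axis, 55 mm behind the jaw's face, 68 mm above the table. The knob is an upright bar 46 mm long (along this point's x, turning with the knob), 14 mm wide (its y), 47 to 73 mm above the table, a red line on top, over a flange of radius 18 mm (top at 47 mm).
- whetstone: Loose two-coloured whetstone (grey below, cream above), 60 (x) x 180 (y) x 26 (z) mm, about 0.55 kg, lying on the rail between the jaws; its top is 52 mm above the table. Origin: centre of its underside; +y is the end at the fixed jaw, -y the end at the sliding jaw.
- dressing_block: Loose dark grey dressing block with grooved large faces, 45 (x) x 62 (y) x 25 (z) mm, about 0.17 kg. Origin: its centre. z is normal to the two grooved 45 x 62 mm faces; at the start it stands on a 62 x 25 mm edge in the stand, x axis vertical.
- drain_stand: White draining stand, fixed to the table, base 74 (x) x 100 (y) mm; origin: middle of its underside. The block stands in it, its 62 mm length along the stand's y, lower edge 6 mm and top edge 51 mm above the table. Its two ends stand 6 mm deep in notched cheeks 36 mm high, which cover them; between the cheeks 50 mm of both grooved faces is free.
- brush: Purple dish brush lying on its bristles, 62 x 160 x 92 mm; origin: centre of its underside. Leave it.
- dish: Small white oblong dish, 112 x 128 x 38 mm; origin: centre of its underside. Leave it.
- puck: Round black cup-warmer puck, 72 mm wide, 19 mm high; origin: centre of its underside. Leave it.
- salt: Salt shaker, 44 mm wide, 90 mm high; origin: centre of its underside. Leave it.
- tape: Roll of black insulating tape lying flat, 60 mm wide, 19 mm high; origin: centre of its underside. Leave it.
- marker: Grey and black felt marker lying down, 18 x 140 x 19 mm; origin: under its middle. Leave it.

How it is judged:
On the way, in this order (a step that is already met when the one before it is completed fails the run):
1. the jaw is against the stone (no play, within 2 mm) and its knob is tight (1.2 rad or more) (value of joint jaw below 0.002 m and value of joint clamp_knob above 1.2 rad), for 0.2 s.
2. the block, flat, is pressed on the stone with 2.5 to 30 N, its centre in the quarter of the stone at the knob end (contact force between dressing_block and whetstone between 2.5 and 30 N and y of dressing_block in the frame of whetstone below -0.045 m and angle between the z axis of dressing_block and the z axis of whetstone, either way round below 0.12 rad), for 0.04 s.
3. still pressed with 2.5 to 30 N, it comes out of the first quarter (within 15 mm of the stone's middle line, as in the next two steps) (contact force between dressing_block and whetstone between 2.5 and 30 N and y of dressing_block in the frame of whetstone between -0.042 and -0.018 m and x of dressing_block in the frame of whetstone between -0.015 and 0.015 m and angle between the z axis of dressing_block and the z axis of whetstone, either way round below 0.12 rad), for 0.04 s.
4. still pressed, it passes the stone's middle (contact force between dressing_block and whetstone between 2.5 and 30 N and y of dressing_block in the frame of whetstone between -0.014 and 0.014 m and x of dressing_block in the frame of whetstone between -0.015 and 0.015 m and angle between the z axis of dressing_block and the z axis of whetstone, either way round below 0.12 rad), for 0.04 s.
5. still pressed, it nears the last quarter (contact force between dressing_block and whetstone between 2.5 and 30 N and y of dressing_block in the frame of whetstone between 0.018 and 0.042 m and x of dressing_block in the frame of whetstone between -0.015 and 0.015 m and angle between the z axis of dressing_block and the z axis of whetstone, either way round below 0.12 rad), for 0.04 s.
6. still pressed with 2.5 to 30 N, it reaches the quarter of the stone at the fixed jaw (contact force between dressing_block and whetstone between 2.5 and 30 N and y of dressing_block in the frame of whetstone above 0.045 m and angle between the z axis of dressing_block and the z axis of whetstone, either way round below 0.12 rad), for 0.04 s.
At the end, for the whole second after the job is handed in: The jaw leaves the stone under 2 mm of play, the knob is at 1.2 rad or more, the stone lies on the rail within 4 mm of the fixed jaw, and the released block rests flat on the stone, its centre 35 to 95 mm from the stone's middle towards the fixed jaw and within 25 mm of its middle line (all of step 1 and y of dressing_block in the frame of whetstone between 0.035 and 0.095 m and x of dressing_block in the frame of whetstone between -0.025 and 0.025 m and angle between the z axis of dressing_block and the z axis of whetstone, either way round below 0.08 rad and y of whetstone in the frame of holder above -0.004 m and z of whetstone in the frame of holder below 0.029 m and linear speed of each of dressing_block, whetstone below 0.02 m/s); the robot touches nothing.
It fails at once if the stone is lifted out of the holder (more than 10 mm off the rail) (z of whetstone in the frame of holder above 0.036 m).
It fails at once if another thing on the table (brush, dish, puck, salt shaker, tape roll, marker) is moved by more than 30 mm (distance of any of brush, dish, puck, salt, tape, marker from where it was at the start of the episode above 0.03 m).
It also fails if it takes over 64 s, if anything falls off the work surface, if the arm or the gripper's body presses on something with over 40 N, if the wrist force passes 120 N, or if a joint passes its speed limit or range.

## Working session

There is one attempt and no reset: what is moved stays moved. The work goes in short steps, Python scripts to look and compute and a tool call to move; the robot and the scene stay as the last step left them, time stands still between calls to the robot, and variables do not carry over. Pictures are saved under pics/ and viewed, at most 10 in all, crops included, and the job is handed in when it is done.

Besides the shell and the picture viewer there is one more tool, called after ">>>" as a command line: name --pt "numbers of a row" for each row, then --argument value for the rest. jog_arm: Moves the arm, as the interface text tells. Its arguments: {"type":"object","properties":{"moves":{"type":"array"},"hand":{"type":"number"},"newtons":{"type":"number"}},"required":["moves"]}

```bash
mkdir -p pics; ls
cat > h.py <<'E'
import numpy as np, cv2
from cell import arm
from scipy.spatial.transform import Rotation as R
def snap(n):
    d=arm.get_image(n); return d
def cloud(d):
    h,w=d["z_map"].shape
    u,v=np.meshgrid(np.arange(w),np.arange(h))
    K=np.array([[d["fx"],0,d["cx"]],[0,d["fy"],d["cy"]],[0,0,1.]])
    p=cv2.undistortPoints(np.stack([u,v],-1).reshape(-1,1,2).astype(np.float64),K,np.array([d["k1"],0,0,0,0.])).reshape(h,w,2)
    z=d["z_map"].astype(float)
    c=np.dstack([p*z[...,None],z])
    Rm=cv2.Rodrigues(np.array(d["rvec"],float))[0]
    W=(c-np.array(d["tvec"],float).reshape(3))@Rm
    W[z==0]=np.nan
    return W
E
python3 - <<'E'
from h import *
s=arm.observe(); print(s); print(arm.nose_length)
for n in("top","side"):
    d=snap(n); np.savez(n+"0.npz",**d); cv2.imwrite(f"pics/{n}0.png",d["color"][...,::-1])
E
```

```text
pics
{'clock': 0.0, 'joints': array([ 1.2163985 ,  0.43522265,  0.02497362,  1.57413844, -0.01158847,
        1.13398683, -0.07510837]), 'dq': array([-0.00153634,  0.00036495,  0.00217102, -0.00038502, -0.00121584,
        0.00179444,  0.00128327]), 'joint_efforts': array([-2.52306418e-04, -6.67846942e+01,  9.84722301e-01, -3.14450955e+01,
       -6.04982302e-02,  4.29686846e-02,  1.46723060e-04]), 'position': array([ 0.15552824, -0.60480936,  0.23692919]), 'ee_rot': array([-3.11518409e+00, -3.94166098e-01,  5.59767063e-04]), 'force': array([0.0345068, 0.5666596, 0.2048621]), 'ft_torque': array([0.01056568, 0.01545778, 0.00405011]), 'gripper_force': 0.0, 'width': 0.9991372301128418}
0.011
```

View pics/top0.png

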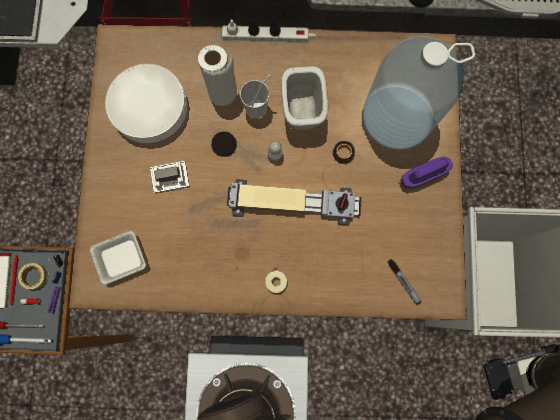

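View pics/side0.png

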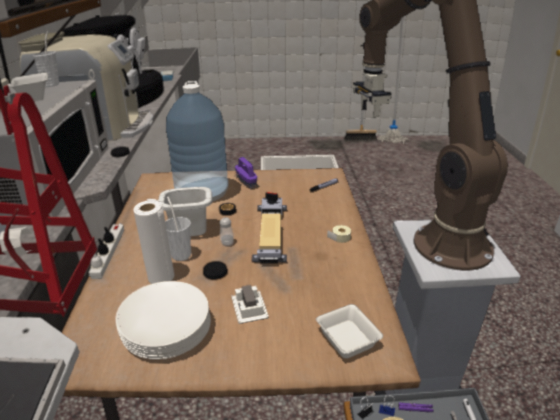

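Top view: the fixed jaw is at about (235,195), the stone at (240–305,198), the sliding jaw at (340,203) with the knob at (342,202), and the stand with the block at (169,177). The side view confirms this and shows nothing obstructing the holder.

Run:
```python
from h import *
d=dict(np.load("top0.npz")); W=cloud(d); c=d["color"].astype(int)
hsv=cv2.cvtColor(d["color"],cv2.COLOR_RGB2HSV)
def reg(u0,u1,v0,v1,m):
    M=np.zeros(m.shape,bool); M[v0:v1,u0:u1]=1; M&=m&np.isfinite(W[...,2]); return W[M]
def rect(P):
    r=cv2.minAreaRect((P[:,:2]*1000).astype(np.float32)); return np.round(r[0],1),np.round(r[1],1),round(r[2],1),len(P),np.round(np.median(P[:,2])*1000,1)
z=W[...,2]
print("table z",np.nanmedian(z[230:260,300:380]))
print("stone",rect(reg(233,312,180,222,(z>.044)&(z<.06)&(hsv[...,1]>60)&(hsv[...,2]>150))))
print("jawsaddle",rect(reg(315,362,182,225,(z>.03)&(z<.045))))
print("knob",rect(reg(320,362,185,222,(z>.06))))
print("block",rect(reg(150,190,160,195,(z>.043))))
print("stand",rect(reg(145,195,155,200,(z>.003)&(hsv[...,1]<60)&(hsv[...,2]>60))))
for n,b,zz in (("salt",(262,290,135,165),.01),("puck",(205,240,128,160),.008),("tape",(330,358,138,168),.008),("brush",(395,458,150,195),.01)):
    print(n,rect(reg(*b,z>zz)))
red=reg(330,356,185,220,(hsv[...,1]>150)&((hsv[...,0]<8)|(hsv[...,0]>172)));print(red.round(3)[:12])
```

```text
table z -0.0015789239257148204
stone (array([566.2, -50.1]), array([179.4,  60.8]), 87.4, 1408, np.float64(51.0))
jawsaddle (array([ 556.9, -228.1]), array([120.5,  70.5]), 87.8, 671, np.float64(36.8))
knob (array([ 556.5, -240.3]), array([13.7, 44. ]), 71.3, 88, np.float64(71.1))
block (array([626.5, 239.8]), array([28. , 62.3]), 13.4, 219, np.float64(49.0))
stand (array([626.6, 239.7]), array([76.8, 99.4]), 12.0, 725, np.float64(24.6))
salt (array([696.7, -54.4]), array([36.5, 39.8]), 35.9, 241, np.float64(74.9))
puck (array([726. ,  96.3]), array([81.2, 67.9]), 81.5, 476, np.float64(16.4))
tape (array([ 711.1, -248.4]), array([58.4, 61.5]), 76.3, 244, np.float64(16.9))
brush (array([ 664.9, -472.5]), array([113.2, 147. ]), 2.6, 921, np.float64(46.6))
[[ 0.572 -0.242  0.075]
 [ 0.573 -0.245  0.071]
 [ 0.571 -0.243  0.068]
 [ 0.571 -0.246  0.068]
 [ 0.567 -0.243  0.072]
 [ 0.568 -0.245  0.072]
 [ 0.565 -0.24   0.071]
 [ 0.564 -0.242  0.075]
 [ 0.562 -0.24   0.072]
 [ 0.562 -0.243  0.071]
 [ 0.56  -0.238  0.068]
 [ 0.559 -0.24   0.073]]
```

```bash
cat >> h.py <<'E'
def to(x,y,z,yaw=None):
    "tool-frame shift to world target; yaw = angle of tool x axis (deg), mod 180 if given"
    s=arm.observe(); M=R.from_rotvec(s["ee_rot"]).as_matrix()
    t=M.T@(np.array([x,y,z])-s["position"]); a=np.degrees(np.arctan2(M[1,0],M[0,0]))
    print("clock",round(s["clock"],2),"pos",s["position"].round(4),"yaw",round(a,1),"q7",round(s["joints"][6],2),"F",s["force"].round(1),"w",round(s["width"]*91.8,1))
    print("shift",t.round(4),"spin",None if yaw is None else round(np.radians((a-yaw+90)%180-90),3))
E
python3 -c "
from h import *
to(.55,-.24,.20,-18.7)"
```

```text
clock 0.1 pos [ 0.1555 -0.6049  0.237 ] yaw 14.4 q7 -0.08 F [-0.3  0.6  0.4] w 91.8
shift [ 0.4729 -0.2551  0.0373] spin 0.578
```

>>> jog_arm --pt "0.473 -0.255 0.037 0.578" --pt "0.473 -0.255 0.037 0.578" --pt "0.473 -0.255 0.037 0.578" --pt "0.473 -0.255 0.037 0.578" --pt "0.473 -0.255 0.037 0.578" --pt "0.473 -0.255 0.037 0.578" --pt "0.473 -0.255 0.037 0.578" --pt "0.473 -0.255 0.037 0.578" --pt "0.473 -0.255 0.037 0.578" --pt "0.473 -0.255 0.037 0.578" --pt "0.473 -0.255 0.037 0.578" --pt "0.473 -0.255 0.037 0.578" --hand 0.06

```text
clock: 1.6
position: [0.5492, -0.2421, 0.2007]
ee_rot: [3.099, -0.514, -0.001]
force: [0.0, -0.1, -0.1]
width: 0.654
gripper_force: 0.0
```

Run:
```python
from h import *
d=snap("wrist"); np.savez("w1.npz",**d); cv2.imwrite("pics/w1.png",d["color"][...,::-1])
W=cloud(d); z=W[...,2]
def rect(m):
    P=W[m]; r=cv2.minAreaRect((P[:,:2]*1000).astype(np.float32)); return np.round(r[0],1),np.round(r[1],1),round(r[2],1),len(P),np.round(np.median(P[:,2])*1000,1)
near=(np.hypot(W[...,0]-.5565,W[...,1]+.2403)<.035)
print(rect(near&(z>.062)&(z<.08)))
hsv=cv2.cvtColor(d["color"],cv2.COLOR_RGB2HSV)
red=near&(hsv[...,1]>150)&((hsv[...,0]<8)|(hsv[...,0]>172))&(z>.06)
print("red",rect(red))
to(.556,-.24,.063)
```

```text
(array([ 559.4, -240.8]), array([13.4, 44.7]), 71.3, 662, np.float64(73.6))
red (array([ 566. , -243.8]), array([ 2.4, 21.9]), 75.2, 50, np.float64(75.0))
clock 1.65 pos [ 0.5493 -0.242   0.2008] yaw -18.8 q7 -1.58 F [-0.2 -0.8 -0.1] w 59.8
shift [ 0.0057 -0.0042  0.1378] spin None
```

View pics/w1.png

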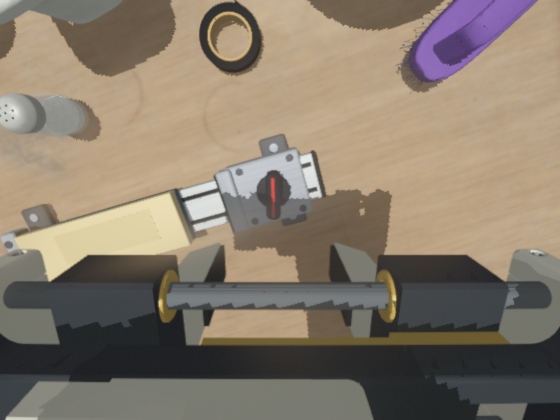

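>>> jog_arm --pt "0.008 -0.003 0.05 -3.1416" --pt "0.008 -0.003 0.05 -3.1416" --pt "0.008 -0.003 0.05 -3.1416" --pt "0.008 -0.003 0.05 -3.1416" --pt "0.008 -0.003 0.05 -3.1416" --pt "0.008 -0.003 0.05 -3.1416" --pt "0.008 -0.003 0.05 -3.1416" --pt "0.008 -0.003 0.05 -3.1416" --pt "0.008 -0.003 0.05 -3.1416" --pt "0.008 -0.003 0.05 -3.1416" --pt "0.008 -0.003 0.05 -3.1416" --pt "0.008 -0.003 0.05 -3.1416" --pt "0.008 -0.003 0.05 -3.1416" --pt "0.008 -0.003 0.05 -3.1416" --pt "0.008 -0.003 0.05 -3.1416" --pt "0.008 -0.003 0.05 -3.1416" --pt "0.008 -0.003 0.05 -3.1416" --pt "0.008 -0.003 0.05 -3.1416"

```text
clock: 3.9
position: [0.4227, -0.2919, 0.0716]
ee_rot: [-0.093, 2.887, 0.042]
force: [-0.6, -0.6, -0.5]
width: 0.65
gripper_force: 0.0
```

```bash
python3 -c "
from h import *
to(.558,-.2405,.063,-18.7)"
```

```text
clock 3.9 pos [ 0.4227 -0.2919  0.0716] yaw -176.4 q7 -2.74 F [-0.6 -0.6 -0.5] w 59.7
shift [-0.1317  0.042   0.0439] spin 0.388
```

The wrist picture shows the knob at (273,195) with its red line upright, so the bar lies along tool x. The half turn went the wrong way round and ran into the joint-7 limit. I'll back off counter-clockwise in smaller steps.

>>> jog_arm --pt "0 0 -0.06 -0.18" --pt "0 0 -0.06 -0.36"

```text
clock: 4.15
position: [0.4084, -0.2962, 0.1322]
ee_rot: [-0.614, 2.819, -0.03]
force: [1.3, -0.3, 0.3]
width: 0.652
gripper_force: 0.0
```

```bash
python3 -c "
from h import *
to(.558,-.2405,.15,-18.7); s=arm.observe(); print(s['joints'].round(2)); print(R.from_rotvec(s['ee_rot']).as_matrix().round(3))"
```

```text
clock 4.15 pos [ 0.4084 -0.2962  0.1322] yaw -154.9 q7 -2.57 F [ 1.3 -0.3  0.3] w 59.8
shift [-0.1586 -0.0114  0.0224] spin 0.765
[-0.23  0.6   1.29  2.2  -1.07  0.96 -2.57]
[[-0.878 -0.406  0.252]
 [-0.412  0.911  0.034]
 [-0.243 -0.074 -0.967]]
```

>>> jog_arm --pt "-0.05 0 -0.06 -0.18" --pt "-0.1 0 -0.1 -0.36" --pt "-0.1 0 -0.1 -0.54" --pt "-0.1 0 -0.1 -0.72" --pt "-0.1 0 -0.1 -0.9" --pt "-0.1 0 -0.1 -1.08" --pt "-0.1 0 -0.1 -1.26" --pt "-0.1 0 -0.1 -1.44" --pt "-0.1 0 -0.1 -1.62" --pt "-0.1 0 -0.1 -1.8" --pt "-0.1 0 -0.1 -1.98" --pt "-0.1 0 -0.1 -2.16" --pt "-0.1 0 -0.1 -2.34" --pt "-0.1 0 -0.1 -2.5" --pt "-0.1 0 -0.1 -2.5"

```text
clock: 6.02
position: [0.4717, -0.257, 0.2505]
ee_rot: [-3.036, 0.332, -0.377]
force: [-0.2, -0.3, 0.2]
width: 0.651
gripper_force: 0.0
```

```bash
cat >> h.py <<'E'
def ori(q):
    z,y=lambda a:R.from_euler('z',a),lambda a:R.from_euler('y',a)
    return z(-q[0])*y(q[1])*z(-q[2])*y(q[3])*z(-q[4])*y(q[5])*z(-q[6])
E
python3 - <<'E'
from h import *
to(.558,-.2405,.15,-18.7); s=arm.observe(); M=R.from_rotvec(s['ee_rot']); print(s['joints'].round(3)); print(M.as_matrix().round(3))
print([m for m in dir(arm) if m[0]!='_'])
data=[([1.2163985,.43522265,.02497362,1.57413844,-.01158847,1.13398683,-.07510837],[-3.11518409,-.394166098,.00056]),
(s['joints'],s['ee_rot'])]
for q,rv in data: print((ori(q).inv()*R.from_rotvec(rv)).as_matrix().round(3))
E
```

```text
clock 6.03 pos [ 0.4717 -0.257   0.2505] yaw -13.1 q7 -0.94 F [-0.2 -0.3  0.2] w 59.8
shift [ 0.0545 -0.0246  0.1193] spin 0.098
[-0.142  0.198  0.771  1.981 -0.412  0.87  -0.937]
[[ 0.947 -0.205  0.249]
 [-0.221 -0.975  0.037]
 [ 0.235 -0.09  -0.968]]
['PlanningError', 'get_image', 'nose_length', 'observe', 'sign_off']
[[ 0. -1.  0.]
 [ 1.  0. -0.]
 [ 0.  0.  1.]]
[[ 0. -1. -0.]
 [ 1.  0. -0.]
 [ 0. -0.  1.]]
```

>>> jog_arm --pt "-0.01 -0.04 -0.041 -0.18" --pt "-0.02 -0.08 -0.041 -0.36" --pt "-0.03 -0.12 -0.041 -0.54" --pt "-0.04 -0.16 -0.041 -0.72" --pt "-0.05 -0.2 -0.041 -0.9" --pt "-0.06 -0.24 -0.041 -1.08" --pt "-0.07 -0.28 -0.041 -1.26" --pt "-0.079 -0.319 -0.041 -1.44" --pt "-0.079 -0.319 -0.041 -1.62" --pt "-0.079 -0.319 -0.041 -1.8" --pt "-0.079 -0.319 -0.041 -1.98" --pt "-0.079 -0.319 -0.041 -2.16" --pt "-0.079 -0.319 -0.041 -2.34" --pt "-0.079 -0.319 -0.041 -2.5"

```text
clock: 7.78
position: [0.4517, 0.07, 0.2999]
ee_rot: [1.214, 2.659, 0.204]
force: [0.2, -1.2, -0.1]
width: 0.653
gripper_force: 0.0
```

```bash
cat >> h.py <<'E'
def st(*w):
    s=arm.observe(); M=R.from_rotvec(s['ee_rot']).as_matrix(); print(round(s['clock'],2),"q",s['joints'].round(3).tolist(),"p",s['position'].round(4)); print(M.round(3))
    for d in w: print("tool shift for world",d,(M.T@np.array(d)).round(4))
    return M
E
python3 -c "
from h import *
st([-.25,-.035,0])"
```

```text
7.78 q [-0.742, -0.081, 0.418, 2.078, 0.097, 0.89, 0.341] p [0.4517 0.07   0.2999]
[[-0.638  0.729  0.248]
 [ 0.758  0.651  0.038]
 [-0.134  0.212 -0.968]]
tool shift for world [-0.25, -0.035, 0] [ 0.133  -0.205  -0.0633]
```

>>> jog_arm --pt "0.027 -0.041 -0.013 0" --pt "0.053 -0.082 -0.025 0" --pt "0.08 -0.123 -0.038 0" --pt "0.08 -0.123 -0.038 0"

```text
clock: 8.28
position: [0.2991, 0.0487, 0.2996]
ee_rot: [1.219, 2.656, 0.206]
force: [0.2, 1.0, 0.5]
width: 0.654
gripper_force: 0.0
```

```bash
python3 -c "
from h import *
st([-.1,-.014,0])"
```

```text
8.28 q [-0.741, -0.404, 0.198, 2.293, 0.205, 1.019, 0.073] p [0.2991 0.0487 0.2996]
[[-0.635  0.731  0.248]
 [ 0.761  0.648  0.039]
 [-0.132  0.214 -0.968]]
tool shift for world [-0.1, -0.014, 0] [ 0.0529 -0.0822 -0.0254]
```

>>> jog_arm --pt "0.026 -0.041 -0.013 0" --pt "0.053 -0.082 -0.025 0" --pt "0.053 -0.082 -0.025 0"

```text
clock: 8.65
position: [0.2615, 0.0417, 0.2992]
ee_rot: [1.217, 2.666, 0.203]
force: [0.2, -0.8, 0.2]
width: 0.653
gripper_force: 0.0
```

```bash
python3 -c "
from h import *
st([-.1,-.014,0],[.1,0,0])"
```

```text
8.65 q [-0.154, -0.421, -0.168, 2.307, -0.038, 1.007, 0.414] p [0.2615 0.0417 0.2992]
[[-0.64   0.73   0.241]
 [ 0.758  0.651  0.04 ]
 [-0.127  0.208 -0.97 ]]
tool shift for world [-0.1, -0.014, 0] [ 0.0533 -0.0821 -0.0246]
tool shift for world [0.1, 0, 0] [-0.064   0.073   0.0241]
```

>>> jog_arm --pt "0.213 -0.328 -0.098 0" --pt "0.213 -0.328 -0.098 0" --pt "0.213 -0.328 -0.098 0" --pt "0.213 -0.328 -0.098 0"

```text
clock: 9.15
position: [0.2102, 0.0479, 0.2515]
ee_rot: [1.274, 2.736, 0.194]
force: [-0.1, 0.1, 0.2]
width: 0.653
gripper_force: 0.0
```

```bash
python3 -c "
from h import *
st([-.4,-.056,0],[.1,0,0])"
```

```text
9.15 q [-0.15, -0.436, -0.192, 2.418, -0.11, 0.981, 0.421] p [0.2102 0.0479 0.2515]
[[-0.64   0.752  0.159]
 [ 0.767  0.638  0.066]
 [-0.052  0.165 -0.985]]
tool shift for world [-0.4, -0.056, 0] [ 0.2129 -0.3365 -0.0675]
tool shift for world [0.1, 0, 0] [-0.064   0.0752  0.0159]
```

The out-of-reach pull is undoing the tilt, so I'll repeat it.

>>> jog_arm --pt "-0.021 0.064 -0.07 0" --pt "-0.021 0.064 -0.07 0" --pt "0.128 -0.386 -0.173 0" --pt "0.128 -0.386 -0.173 0" --pt "0.128 -0.386 -0.173 0" --pt "0.128 -0.386 -0.173 0"

```text
clock: 9.9
position: [0.1972, 0.0219, 0.2881]
ee_rot: [1.335, 2.812, 0.302]
force: [-0.7, 1.4, 0.0]
width: 0.657
gripper_force: 0.0
```

```bash
python3 -c "
from h import *
st([-.4,-.056,0],[.1,0,0.05],[-.4,-.4,0.05])"
```

```text
9.9 q [0.467, -0.436, -0.298, 2.323, -0.332, 1.194, 0.993] p [0.1972 0.0219 0.2881]
[[-0.636  0.766  0.095]
 [ 0.769  0.617  0.168]
 [ 0.07   0.18  -0.981]]
tool shift for world [-0.4, -0.056, 0] [ 0.2113 -0.341  -0.0474]
tool shift for world [0.1, 0, 0.05] [-0.0601  0.0856 -0.0396]
tool shift for world [-0.4, -0.4, 0.05] [-0.0497 -0.5443 -0.1543]
```

>>> jog_arm --pt "0.05 0.034 0 0" --pt "0.1 0.068 0 0" --pt "0.15 0.1 0.002 0" --pt "0.2 0.135 0.003 0" --pt "0.234 0.158 0.003 0" --pt "0.234 0.158 0.003 0" --pt "0.234 0.158 0.003 0"

```text
clock: 10.78
position: [0.161, 0.3096, 0.327]
ee_rot: [1.294, 2.837, 0.287]
force: [0.3, -0.4, -0.1]
width: 0.653
gripper_force: 0.0
```

```bash
python3 -c "
from h import *
st([-.2,-.35,0],[-.4,-.4,0.05])"
```

```text
10.78 q [-0.067, -0.275, -0.879, 2.07, -0.269, 1.079, -0.125] p [0.161  0.3096 0.327 ]
[[-0.658  0.748  0.085]
 [ 0.75   0.642  0.162]
 [ 0.067  0.17  -0.983]]
tool shift for world [-0.2, -0.35, 0] [-0.1307 -0.3741 -0.0737]
tool shift for world [-0.4, -0.4, 0.05] [-0.0332 -0.5473 -0.148 ]
```

>>> jog_arm --pt "-0.131 -0.374 -0.074 0" --pt "-0.131 -0.374 -0.074 0" --pt "-0.131 -0.374 -0.074 0" --pt "-0.131 -0.374 -0.074 0"

```text
clock: 11.28
position: [0.1068, 0.2214, 0.3278]
ee_rot: [1.31, 2.832, 0.273]
force: [-0.1, -0.2, 0.6]
width: 0.654
gripper_force: 0.0
```

```bash
python3 -c "
from h import *
st([-.2,-.35,0],[.1,.2,0.02])"
```

```text
11.28 q [-0.71, -0.434, -0.382, 2.213, -0.174, 1.163, -0.313] p [0.1068 0.2214 0.3278]
[[-0.65   0.755  0.081]
 [ 0.757  0.635  0.154]
 [ 0.064  0.161 -0.985]]
tool shift for world [-0.2, -0.35, 0] [-0.1348 -0.3734 -0.07  ]
tool shift for world [0.1, 0.2, 0.02] [0.0876 0.2058 0.0192]
```

>>> jog_arm --pt "-0.133 -0.368 -0.1 0" --pt "-0.133 -0.368 -0.1 0" --pt "-0.133 -0.368 -0.1 0" --pt "-0.133 -0.368 -0.1 0"

```text
clock: 11.78
position: [0.1217, 0.1175, 0.2946]
ee_rot: [-1.25, -2.652, -0.175]
force: [1.4, 0.9, -0.0]
width: 0.651
gripper_force: 0.0
```

```bash
python3 -c "
from h import *
st([-.2,-.35,0],[.1,.2,0.02])"
```

```text
11.78 q [-0.535, -0.437, -0.026, 2.325, -0.259, 1.274, 0.209] p [0.1217 0.1175 0.2946]
[[-0.621  0.773 -0.133]
 [ 0.748  0.635  0.193]
 [ 0.234  0.02  -0.972]]
tool shift for world [-0.2, -0.35, 0] [-0.1378 -0.3766 -0.0408]
tool shift for world [0.1, 0.2, 0.02] [0.0923 0.2046 0.0058]
```

Run:
```python
from h import *
W=cloud(dict(np.load("top0.npz")))
for x0 in np.arange(.1,1.0,.1):
    print(round(x0,1),[ (round(float(np.nanmax(W[...,2][m])),2) if (m:=(W[...,0]>x0)&(W[...,0]<x0+.1)&(W[...,1]<y0)&(W[...,1]>y0-.1)).any() else None) for y0 in np.arange(-.2,-1.1,-.1)])
for az in (-55,-45):
    a=np.radians(az); s=st([.45*np.cos(a)-.1217,.45*np.sin(a)-.1175,.03],[.75*np.cos(a)-.1217,.75*np.sin(a)-.1175,.03],)
```

```text
0.1 [-0.73, 0.73, 0.73, 0.65, 0.44, -0.73, -0.73, -0.73, -0.73]
0.2 [0.01, 0.01, 0.02, 0.01, 0.34, -0.14, -0.14, -0.15, -0.4]
0.3 [0.01, 0.03, 0.02, 0.01, -0.14, None, -0.73, -0.72, -0.38]
0.4 [0.01, 0.02, 0.01, 0.01, -0.14, None, -0.73, -0.72, -0.37]
0.5 [0.08, 0.01, 0.01, 0.01, -0.14, -0.14, -0.14, -0.14, -0.28]
0.6 [0.02, 0.01, 0.1, 0.09, None, None, -0.73, None, None]
0.7 [0.27, 0.41, 0.41, 0.01, None, None, -0.73, -0.73, -0.73]
0.8 [0.29, 0.41, 0.41, 0.01, None, None, -0.73, -0.72, -0.73]
0.9 [0.01, 0.32, 0.32, None, None, None, -0.73, -0.73, -0.73]
11.78 q [-0.535, -0.437, -0.026, 2.325, -0.259, 1.274, 0.209] p [0.1217 0.1175 0.2946]
[[-0.621  0.773 -0.133]
 [ 0.748  0.635  0.193]
 [ 0.234  0.02  -0.972]]
tool shift for world [np.float64(0.13640939635797075), np.float64(-0.4861184199300463), 0.03] [-0.4414 -0.2025 -0.1412]
tool shift for world [np.float64(0.3084823272632846), np.float64(-0.7318640332167439), 0.03] [-0.7322 -0.2255 -0.2115]
11.78 q [-0.535, -0.437, -0.026, 2.325, -0.259, 1.274, 0.209] p [0.1217 0.1175 0.2946]
[[-0.621  0.773 -0.133]
 [ 0.748  0.635  0.193]
 [ 0.234  0.02  -0.972]]
tool shift for world [np.float64(0.19649805153394642), np.float64(-0.43569805153394636), 0.03] [-0.441  -0.1241 -0.1395]
tool shift for world [np.float64(0.4086300858899107), np.float64(-0.6478300858899106), 0.03] [-0.7314 -0.0948 -0.2087]
```

>>> jog_arm --pt "-0.05 0.03 -0.02 0" --pt "-0.1 0.06 -0.04 0" --pt "-0.15 0.09 -0.06 0" --pt "-0.2 0.12 -0.08 0" --pt "-0.24 0.12 -0.085 0" --pt "-0.3 0.08 -0.1 0" --pt "-0.35 0.05 -0.11 0" --pt "-0.4 0.02 -0.12 0" --pt "-0.45 -0.02 -0.14 0" --pt "-0.5 -0.05 -0.15 0" --pt "-0.55 -0.1 -0.165 0" --pt "-0.6 -0.13 -0.18 0" --pt "-0.65 -0.17 -0.19 0" --pt "-0.7 -0.2 -0.205 0" --pt "-0.732 -0.226 -0.212 0" --pt "-0.732 -0.226 -0.212 0"

```text
clock: 13.78
position: [0.4259, -0.6185, 0.3238]
ee_rot: [-1.26, -2.645, -0.169]
force: [0.5, 0.8, -0.3]
width: 0.653
gripper_force: 0.0
```

```bash
python3 -c "
from h import *
a=np.radians(-55)
st([.3*np.cos(a),.3*np.sin(a),0])"
```

```text
13.78 q [0.672, 0.87, 0.72, 0.752, -0.483, 1.881, 1.832] p [ 0.4259 -0.6185  0.3238]
[[-0.614  0.778 -0.136]
 [ 0.754  0.629  0.191]
 [ 0.234  0.015 -0.972]]
tool shift for world [np.float64(0.17207293090531384), np.float64(-0.24574561328669753), 0] [-0.2909 -0.0207 -0.0704]
```

>>> jog_arm --pt "-0.291 -0.021 -0.07 0" --pt "-0.291 -0.021 -0.07 0" --pt "-0.291 -0.021 -0.07 0"

```text
clock: 14.15
position: [0.4869, -0.6886, 0.2895]
ee_rot: [-1.274, -2.698, -0.139]
force: [0.0, -0.4, -0.1]
width: 0.654
gripper_force: 0.0
```

```bash
python3 -c "
from h import *
a=np.radians(-55)
st([.3*np.cos(a),.3*np.sin(a),0])"
```

```text
14.15 q [0.857, 1.087, 0.376, 0.25, -0.349, 2.001, 1.637] p [ 0.4869 -0.6886  0.2895]
[[-0.626  0.773 -0.099]
 [ 0.759  0.634  0.149]
 [ 0.178  0.018 -0.984]]
tool shift for world [np.float64(0.17207293090531384), np.float64(-0.24574561328669753), 0] [-0.2943 -0.0228 -0.0538]
```

>>> jog_arm --pt "-0.294 -0.023 -0.054 0" --pt "-0.294 -0.023 -0.054 0" --pt "-0.294 -0.023 -0.054 0" --pt "-0.294 -0.023 -0.054 0"

```text
clock: 14.65
position: [0.5101, -0.723, 0.2414]
ee_rot: [-1.295, -2.737, -0.101]
force: [-0.5, 0.0, 0.1]
width: 0.651
gripper_force: 0.0
```

```bash
python3 -c "
from h import *
a=np.radians(-55)
st([.3*np.cos(a),.3*np.sin(a),0],[-.12,.17,.03])"
```

```text
14.65 q [0.875, 1.233, 1.142, 0.086, -1.119, 2.002, 1.642] p [ 0.5101 -0.723   0.2414]
[[-0.629  0.774 -0.072]
 [ 0.766  0.633  0.108]
 [ 0.129  0.012 -0.992]]
tool shift for world [np.float64(0.17207293090531384), np.float64(-0.24574561328669753), 0] [-0.2966 -0.0225 -0.0389]
tool shift for world [-0.12, 0.17, 0.03] [ 0.2097  0.0152 -0.0028]
```

>>> jog_arm --pt "-0.278 -0.021 -0.188 0" --pt "-0.278 -0.021 -0.188 0" --pt "-0.278 -0.021 -0.188 0" --pt "-0.278 -0.021 -0.188 0"

```text
clock: 15.15
position: [0.5151, -0.7231, 0.277]
ee_rot: [-1.318, -2.786, -0.102]
force: [0.6, -0.3, 0.0]
width: 0.656
gripper_force: 0.0
```

```bash
python3 -c "
from h import *
a=np.radians(-55)
st([.3*np.cos(a),.3*np.sin(a),0],[0,0,.1],[-.12,.17,.03])"
```

```text
15.15 q [0.881, 1.2, 1.318, 0.084, -1.318, 2.002, 1.643] p [ 0.5151 -0.7231  0.277 ]
[[-0.633  0.774 -0.024]
 [ 0.77   0.633  0.084]
 [ 0.08   0.035 -0.996]]
tool shift for world [np.float64(0.17207293090531384), np.float64(-0.24574561328669753), 0] [-0.2981 -0.0224 -0.0248]
tool shift for world [0, 0, 0.1] [ 0.008   0.0035 -0.0996]
tool shift for world [-0.12, 0.17, 0.03] [ 0.2093  0.0158 -0.0127]
```

>>> jog_arm --pt "0.06 -0.02 -0.003 0" --pt "0.12 -0.04 -0.007 0" --pt "0.18 -0.06 -0.01 0" --pt "0.229 -0.071 -0.014 0" --pt "0.229 -0.12 -0.016 0" --pt "0.225 -0.17 -0.018 0" --pt "0.22 -0.228 -0.02 0" --pt "0.22 -0.228 -0.02 0"

```text
clock: 16.15
position: [0.1928, -0.7016, 0.3067]
ee_rot: [-1.331, -2.779, -0.1]
force: [-0.1, 0.2, -0.4]
width: 0.654
gripper_force: 0.0
```

```bash
python3 -c "
from h import *
a=np.radians(-74)
st([.3*np.cos(a),.3*np.sin(a),0],[0,0,.1],[-.12,.17,.03])"
```

```text
16.15 q [0.733, 0.886, 1.264, 1.12, -0.792, 1.713, 2.45] p [ 0.1928 -0.7016  0.3067]
[[-0.626  0.78  -0.025]
 [ 0.776  0.625  0.083]
 [ 0.081  0.033 -0.996]]
tool shift for world [np.float64(0.08269120674509975), np.float64(-0.2883785087814957), 0] [-0.2755 -0.1159 -0.0261]
tool shift for world [0, 0, 0.1] [ 0.0081  0.0033 -0.0996]
tool shift for world [-0.12, 0.17, 0.03] [ 0.2094  0.0137 -0.0127]
```

>>> jog_arm --pt "0 0 0 0.18" --pt "-0.02 -0.01 0 0.36" --pt "-0.04 -0.02 0 0.54" --pt "-0.06 -0.025 -0.005 0.72" --pt "-0.08 -0.033 -0.006 0.9" --pt "-0.1 -0.042 -0.01 1.08" --pt "-0.268 -0.113 -0.126 1.2" --pt "-0.268 -0.113 -0.126 1.2" --pt "-0.268 -0.113 -0.126 1.2"

```text
clock: 17.27
position: [0.2506, -0.8434, 0.3179]
ee_rot: [-2.668, -1.557, -0.028]
force: [21.5, -30.2, 26.0]
width: 0.652
gripper_force: 0.0
```

```bash
python3 -c "
from h import *
a=np.radians(-74)
st([.3*np.cos(a),.3*np.sin(a),0],[0,0,.1],[-.12,.17,.03])"
```

```text
17.27 q [1.204, 1.129, 0.668, 0.083, -0.654, 2.002, 0.742] p [ 0.2506 -0.8434  0.3179]
[[ 0.492  0.87  -0.011]
 [ 0.869 -0.491  0.054]
 [ 0.042 -0.036 -0.998]]
tool shift for world [np.float64(0.08269120674509975), np.float64(-0.2883785087814957), 0] [-0.21    0.2136 -0.0166]
tool shift for world [0, 0, 0.1] [ 0.0042 -0.0036 -0.0998]
tool shift for world [-0.12, 0.17, 0.03] [ 0.09   -0.189  -0.0194]
```

>>> jog_arm --pt "0.05 0 0.02 0" --pt "0.1 0 0.04 -0.18" --pt "0.16 -0.005 0.06 -0.36" --pt "0.22 -0.01 0.08 -0.54" --pt "0.28 -0.012 0.1 -0.72" --pt "0.34 -0.015 0.12 -0.9" --pt "0.4 -0.018 0.14 -1.08" --pt "0.46 -0.02 0.15 -1.26" --pt "0.52 -0.022 0.16 -1.44" --pt "0.58 -0.025 0.18 -1.62" --pt "0.64 -0.028 0.2 -1.76" --pt "0.663 -0.028 0.229 -1.76" --pt "0.663 -0.028 0.229 -1.76" --pt "0.663 -0.028 0.229 -1.76" --hand 0.05

```text
clock: 19.02
position: [0.5471, -0.2392, 0.116]
ee_rot: [-0.499, -3.076, -0.077]
force: [-0.9, -0.9, 0.6]
width: 0.544
gripper_force: 0.0
```

```bash
python3 -c "
from h import *
to(.558,-.2405,.062,161.3)
st()"
```

```text
clock 19.02 pos [ 0.5471 -0.2392  0.116 ] yaw 161.6 q7 1.81 F [-0.9 -0.9  0.6] w 50.0
shift [-0.0125 -0.0002  0.0537] spin 0.006
19.02 q [0.141, 0.542, 0.303, 1.765, -0.25, 0.907, 1.814] p [ 0.5471 -0.2392  0.116 ]
[[-0.948  0.316 -0.017]
 [ 0.315  0.948  0.053]
 [ 0.032  0.045 -0.998]]
```

>>> jog_arm --pt "-0.0125 0 0.03 0.006" --pt "-0.0125 0 0.054 0.006" --pt "-0.0125 0 0.054 0.006"

```text
clock: 19.4
position: [0.5561, -0.2444, 0.0619]
ee_rot: [-0.517, -3.072, -0.074]
force: [-0.7, -0.3, -0.4]
width: 0.547
gripper_force: 0.0
```

>>> jog_arm --pt "0 0 0 0" --pt "0 0 0 0" --pt "0 0 0 0" --pt "0 0 0 0" --hand 0.0 --newtons 20

```text
clock: 19.9
position: [0.5582, -0.2423, 0.0631]
ee_rot: [-0.512, -3.076, -0.076]
force: [2.2, 0.4, 1.4]
width: 0.153
gripper_force: 5.3
```

```bash
python3 -c "
from h import *
M=st([.047*.04,.999*.04,0],[.047*.01,.999*.01,0]); print(arm.observe()['width']*91.8,arm.observe()['force'])"
```

```text
19.9 q [0.16, 0.623, 0.279, 1.776, -0.282, 0.815, 1.832] p [ 0.5582 -0.2423  0.0631]
[[-0.946  0.324 -0.014]
 [ 0.323  0.945  0.052]
 [ 0.03   0.044 -0.999]]
tool shift for world [0.00188, 0.03996, 0] [0.0111 0.0384 0.002 ]
tool shift for world [0.00047, 0.00999, 0] [0.0028 0.0096 0.0005]
14.079318281234684 [2.24723003 0.44416231 1.3642764 ]
```

>>> jog_arm --pt "0.003 0.01 0.0005 0" --pt "0.006 0.02 0.001 0" --pt "0.0085 0.029 0.0015 0" --pt "0.011 0.038 0.002 0" --pt "0.011 0.038 0.002 0"

```text
clock: 20.52
position: [0.5604, -0.2007, 0.063]
ee_rot: [-0.509, -3.076, -0.078]
force: [2.0, 2.1, 6.6]
width: 0.155
gripper_force: 19.9
```

>>> jog_arm --pt "0.0014 0.005 0.0002 0" --pt "0.0028 0.0096 0.0005 0" --pt "0.0028 0.0096 0.0005 0"

```text
clock: 20.9
position: [0.5608, -0.1927, 0.063]
ee_rot: [-0.512, -3.076, -0.075]
force: [2.2, -2.0, 4.5]
width: 0.155
gripper_force: 19.9
```

>>> jog_arm --pt "0.0014 0.005 0.0002 0" --pt "0.0014 0.005 0.0002 0"

```text
clock: 21.15
position: [0.5608, -0.1924, 0.0631]
ee_rot: [-0.517, -3.078, -0.066]
force: [2.7, -14.9, 0.0]
width: 0.154
gripper_force: 19.9
```

>>> jog_arm --pt "0.0014 0.005 0.0002 0" --pt "0.0014 0.005 0.0002 0"

```text
clock: 21.4
position: [0.5607, -0.192, 0.0632]
ee_rot: [-0.523, -3.079, -0.058]
force: [2.5, -27.4, -4.2]
width: 0.155
gripper_force: 19.9
```

>>> jog_arm --pt "0 0 0 0.15" --pt "0 0 0 0.3" --pt "0 0 0 0.45" --pt "0 0 0 0.6" --pt "0 0 0 0.75" --pt "0 0 0 0.9" --pt "0 0 0 0.9" --newtons 35

```text
clock: 22.28
position: [0.5605, -0.1919, 0.0632]
ee_rot: [-1.806, -2.531, -0.038]
force: [2.3, -27.1, -5.6]
width: 0.149
gripper_force: 35.0
```

```bash
python3 -c "
from h import *
st(); s=arm.observe(); print(s['ft_torque'],s['force'],s['width']*91.8)"
```

```text
22.27 q [-0.101, 0.638, 0.538, 1.842, -0.478, 0.818, 1.025] p [ 0.5605 -0.1919  0.0632]
[[-0.325  0.946 -0.012]
 [ 0.945  0.325  0.039]
 [ 0.041  0.001 -0.999]]
[-6.29268039 -0.5853974  -0.05572043] [  2.27744495 -27.09074858  -5.59117804] 13.71944899197491
```

>>> jog_arm --pt "0 0 0 0.1" --pt "0 0 0 0.2" --pt "0 0 0 0.25" --pt "0 0 0 0.25"

```text
clock: 22.78
position: [0.5606, -0.1918, 0.0633]
ee_rot: [-2.104, -2.286, -0.032]
force: [2.1, -27.3, -7.2]
width: 0.152
gripper_force: 35.0
```

```bash
python3 -c "
from h import *
st(); s=arm.observe(); print(s['ft_torque'],s['force'],s['width']*91.8)"
```

```text
22.77 q [-0.144, 0.654, 0.606, 1.846, -0.532, 0.835, 0.828] p [ 0.5606 -0.1918  0.0633]
[[-0.083  0.996 -0.012]
 [ 0.996  0.083  0.039]
 [ 0.039 -0.008 -0.999]]
[-6.20203182e+00 -8.37171564e-01  3.61230342e-04] [  2.13121075 -27.25218061  -7.23147411] 13.913257967103476
```

>>> jog_arm --pt "0 0 0 0.08" --pt "0 0 0 0.16" --pt "0 0 0 0.16"

```text
clock: 23.15
position: [0.5605, -0.1913, 0.0634]
ee_rot: [-2.277, -2.111, -0.027]
force: [1.4, -26.6, -3.6]
width: 0.157
gripper_force: 35.7
```

```bash
python3 -c "
from h import *
st(); s=arm.observe(); print(s['ft_torque'],s['force'],s['width']*91.8)"
```

```text
23.15 q [-0.171, 0.666, 0.649, 1.848, -0.567, 0.848, 0.701] p [ 0.5605 -0.1913  0.0634]
[[ 0.076  0.997 -0.012]
 [ 0.996 -0.075  0.039]
 [ 0.038 -0.015 -0.999]]
[-5.8606283  -0.51330362  0.73964079] [  1.35119575 -26.61590527  -3.56896507] 14.388588926609936
```

>>> jog_arm --pt "-0.008 0 0 0" --pt "-0.008 0 0 0"

```text
clock: 23.4
position: [0.5606, -0.1918, 0.0632]
ee_rot: [-2.264, -2.111, -0.037]
force: [-1.5, -4.7, 10.7]
width: 0.157
gripper_force: 35.5
```

>>> jog_arm --pt "0 0 0 0" --pt "0 0 0 0" --pt "0 0 -0.05 0" --pt "0 0 -0.1 0" --pt "0 0 -0.12 0" --hand 0.05

```text
clock: 24.02
position: [0.5626, -0.1966, 0.1845]
ee_rot: [-2.263, -2.111, -0.04]
force: [0.2, -0.2, -0.0]
width: 0.543
gripper_force: 0.0
```

Run:
```python
from h import *
W=cloud(dict(np.load("top0.npz")))
m=(W[...,0]>.66)&(W[...,0]<.74)&(W[...,1]>.17)&(W[...,1]<.32); print("maxz plate zone",np.nanmax(W[...,2][m]))
m=(W[...,0]>.38)&(W[...,0]<.58)&(W[...,1]>.1)&(W[...,1]<.26); print("maxz drop zone",np.nanmax(W[...,2][m]))
to(.60,.235,.20,102.7)
d=snap("wrist"); cv2.imwrite("pics/w2.png",d["color"][...,::-1])
W=cloud(d);hsv=cv2.cvtColor(d["color"],cv2.COLOR_RGB2HSV)
m=(W[...,2]>.062)&(W[...,2]<.08)&(np.hypot(W[...,0]-.5605,W[...,1]+.192)<.04)
r=cv2.minAreaRect((W[m][:,:2]*1000).astype(np.float32)); print("knob",r,m.sum())
```

```text
maxz plate zone 0.0682130438375254
maxz drop zone 0.011579638795822701
clock 24.02 pos [ 0.5626 -0.1966  0.1845] yaw 86.0 q7 0.61 F [ 0.2 -0.2 -0. ] w 49.8
shift [0.4334 0.0074 0.0063] spin -0.291
knob ((560.6585083007812, -192.78189086914062), (14.014775276184082, 45.697853088378906), 0.9265055060386658) 738
```

>>> jog_arm --pt "0.06 0 0.001 -0.1" --pt "0.12 0 0.002 -0.2" --pt "0.18 0.002 0.003 -0.29" --pt "0.24 0.004 0.004 -0.29" --pt "0.3 0.005 0.005 -0.29" --pt "0.36 0.006 0.006 -0.29" --pt "0.42 0.007 0.006 -0.29" --pt "0.433 0.007 0.006 -0.29" --pt "0.433 0.007 0.006 -0.29"

```text
clock: 25.2
position: [0.5981, 0.2356, 0.1968]
ee_rot: [-1.932, -2.419, -0.045]
force: [-0.1, -0.6, -0.8]
width: 0.549
gripper_force: 0.0
```

Run:
```python
from h import *
d=snap("wrist"); cv2.imwrite("pics/w3.png",d["color"][...,::-1])
W=cloud(d)
m=(W[...,2]>.044)&(W[...,2]<.065)&(np.hypot(W[...,0]-.6265,W[...,1]-.24)<.045)
r=cv2.minAreaRect((W[m][:,:2]*1000).astype(np.float32)); print("block",r,m.sum(),np.median(W[m][:,2]))
to(.6265,.24,.035,102.7)
st()
```

```text
block ((627.75244140625, 239.1629638671875), (25.309219360351562, 61.44178009033203), 13.018714904785156) 1486 0.05240351994706853
clock 25.25 pos [0.5985 0.2335 0.1971] yaw 102.6 q7 0.15 F [-0.  -0.4  0.6] w 50.0
shift [-0.0083  0.0295  0.1618] spin -0.002
25.25 q [-0.839, 0.551, 0.642, 1.618, -0.419, 1.106, 0.146] p [0.5985 0.2335 0.1971]
[[-0.218  0.976 -0.016]
 [ 0.975  0.219  0.05 ]
 [ 0.053 -0.005 -0.999]]
```

View pics/w3.png

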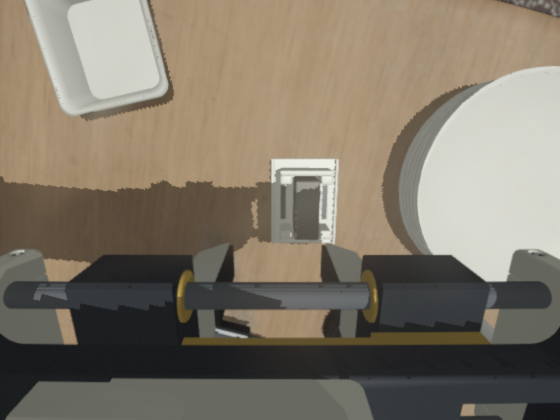

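The block's top edge is at pixel (307,208), between the stand's cheeks. The plate stack on the right at (490,185) is clear of the fingers.

>>> jog_arm --pt "-0.009 0.03 0.05 -0.005" --pt "-0.009 0.03 0.1 -0.005" --pt "-0.009 0.03 0.14 -0.005" --pt "-0.009 0.03 0.16 -0.005" --pt "-0.009 0.03 0.16 -0.005"

```text
clock: 25.88
position: [0.6275, 0.239, 0.0369]
ee_rot: [-1.931, -2.421, -0.045]
force: [0.4, 0.0, 0.7]
width: 0.541
gripper_force: 0.0
```

>>> jog_arm --pt "0 0 0 0" --pt "0 0 0 0" --pt "0 0 0 0" --pt "0 0 0 0" --hand 0.0 --newtons 20

```text
clock: 26.38
position: [0.6284, 0.2409, 0.0387]
ee_rot: [-1.93, -2.423, -0.05]
force: [-0.7, 0.9, 6.4]
width: 0.272
gripper_force: 20.0
```

Run:
```python
from h import *
to(.48,.17,.10,103)
st([0,0,.07]); print(arm.observe()['gripper_force'])
```

```text
clock 26.38 pos [0.6284 0.2409 0.0387] yaw 102.9 q7 0.26 F [-0.7  0.9  6.4] w 24.9
shift [-0.0325 -0.1606 -0.0629] spin -0.001
26.38 q [-0.746, 0.763, 0.532, 1.667, -0.556, 0.861, 0.265] p [0.6284 0.2409 0.0387]
[[-0.224  0.975 -0.014]
 [ 0.973  0.224  0.052]
 [ 0.054 -0.002 -0.999]]
tool shift for world [0, 0, 0.07] [ 0.0038 -0.0001 -0.0699]
20.000672936439514
```

>>> jog_arm --pt "0.002 0 -0.035 0" --pt "0.004 0 -0.07 0" --pt "-0.01 -0.05 -0.072 0" --pt "-0.025 -0.1 -0.072 0" --pt "-0.035 -0.155 -0.07 0" --pt "-0.036 -0.16 -0.04 0" --pt "-0.036 -0.16 -0.015 0" --pt "-0.036 -0.16 -0.005 0" --pt "-0.036 -0.16 0.003 0" --pt "-0.036 -0.16 0.004 0"

```text
clock: 27.62
position: [0.4804, 0.17, 0.0324]
ee_rot: [-1.93, -2.423, -0.049]
force: [-1.8, -0.4, 9.1]
width: 0.276
gripper_force: 20.0
```

Run:
```python
from h import *
to(.48,.17,.10,103)
```

```text
clock 27.62 pos [0.4804 0.17   0.0324] yaw 102.9 q7 0.37 F [-1.8 -0.4  9.1] w 25.3
shift [ 0.0037 -0.0005 -0.0675] spin -0.001
```

>>> jog_arm --pt "0 0 -0.002 0" --pt "0 0 -0.002 0" --pt "0 0 -0.006 0" --pt "0 0 -0.013 0" --pt "0 0 -0.013 0" --hand 0.088

```text
clock: 28.25
position: [0.4806, 0.1695, 0.0458]
ee_rot: [-1.93, -2.423, -0.05]
force: [-0.6, -0.3, -0.7]
width: 0.765
gripper_force: 0.0
```

>>> jog_arm --pt "0 -0.012 0 0" --pt "0 -0.024 0 0" --pt "0 -0.032 0 0" --pt "0 -0.038 0 0" --pt "0 -0.044 0 0" --pt "0 -0.05 0 0" --pt "0 -0.055 0 0" --pt "0 -0.055 0 0"

```text
clock: 29.25
position: [0.426, 0.1569, 0.0452]
ee_rot: [-1.929, -2.423, -0.048]
force: [-0.3, 0.3, 0.8]
width: 0.962
gripper_force: 0.0
```

Run:
```python
from h import *
d=snap("wrist"); cv2.imwrite("pics/w4.png",d["color"][...,::-1])
e=snap("top"); cv2.imwrite("pics/t4.png",cv2.resize(e["color"][140:240,120:280,::-1],None,fx=4,fy=4,interpolation=cv2.INTER_CUBIC))
to(.445,.162,.10,103)
```

```text
clock 29.35 pos [0.4267 0.1571 0.0453] yaw 102.9 q7 0.36 F [-0.4  0.   0.3] w 88.1
shift [ 0.0036  0.0188 -0.0546] spin -0.001
```

View pics/w4.png

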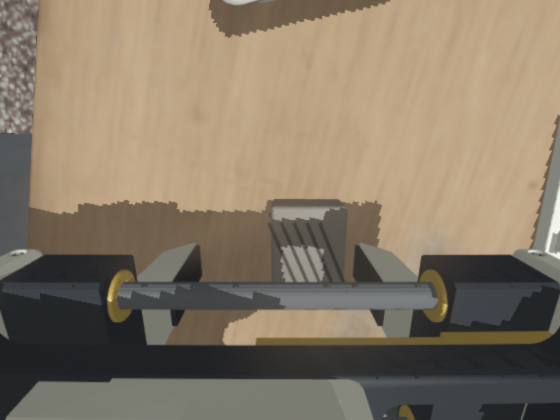

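The block lies flat between the fingers with its grooved face up, at (308,240), offset about +18 mm along tool y, as calculated.

>>> jog_arm --pt "0 0.01 0 0" --pt "0 0.018 0.01 0" --pt "0 0.018 0.022 0" --pt "0 0.018 0.03 0" --pt "0 0.018 0.03 0"

```text
clock: 29.98
position: [0.4428, 0.1622, 0.0144]
ee_rot: [-1.929, -2.422, -0.045]
force: [0.0, -0.0, -0.2]
width: 0.958
gripper_force: 0.0
```

>>> jog_arm --pt "0 0 0 0" --pt "0 0 0 0" --pt "0 0 0 0" --pt "0 0 0 0" --pt "0 0 0 0" --hand 0.0 --newtons 30

```text
clock: 30.6
position: [0.4438, 0.1627, 0.0154]
ee_rot: [-1.929, -2.423, -0.049]
force: [-0.3, -0.6, 0.7]
width: 0.488
gripper_force: 30.0
```

Run:
```python
from h import *
e=snap("top"); W=cloud(e); hsv=cv2.cvtColor(e["color"],cv2.COLOR_RGB2HSV); z=W[...,2]
m=(abs(W[...,0]-.566)<.06)&(W[...,1]>-.16)&(W[...,1]<.07)&(z>.044)&(z<.06)&(hsv[...,1]>60)&(hsv[...,2]>150)
print("stone",cv2.minAreaRect((W[m][:,:2]*1000).astype(np.float32)),m.sum())
to(.48,.17,.10,103); st()
```

```text
stone ((566.2073974609375, -46.91520690917969), (179.61767578125, 60.7201042175293), 86.8734130859375) 1382
clock 30.65 pos [0.4437 0.1627 0.0154] yaw 102.9 q7 0.41 F [-0.1  0.6  1.3] w 44.5
shift [ 0.0036  0.0368 -0.0847] spin -0.001
30.65 q [-0.768, 0.559, 0.465, 2.185, -0.616, 0.525, 0.408] p [0.4437 0.1627 0.0154]
[[-0.223  0.975 -0.015]
 [ 0.973  0.224  0.052]
 [ 0.054 -0.003 -0.999]]
```

>>> jog_arm --pt "0.003 0 -0.05 0" --pt "0.005 0 -0.1 0" --pt "-0.05 0.01 -0.11 0.05" --pt "-0.1 0.02 -0.112 0.1" --pt "-0.15 0.03 -0.115 0.15" --pt "-0.2 0.04 -0.118 0.2" --pt "-0.25 0.05 -0.12 0.25" --pt "-0.283 0.056 -0.121 0.28" --pt "-0.283 0.056 -0.121 0.28"

```text
clock: 31.78
position: [0.5634, -0.11, 0.1205]
ee_rot: [-2.252, -2.123, -0.036]
force: [-0.3, -0.2, -2.5]
width: 0.485
gripper_force: 30.0
```

Run:
```python
from h import *
d=snap("top"); W=cloud(d); cv2.imwrite("pics/t5.png",cv2.resize(d["color"][130:270,180:380,::-1],None,fx=4,fy=4,interpolation=cv2.INTER_CUBIC))
w=snap("wrist"); cv2.imwrite("pics/w5.png",w["color"][...,::-1])
to(.5634,-.107,.07,87); s=arm.observe(); print(s['ft_torque'],s['width']*91.8); st([0,0,-.04],[.00047,.01,0])
```

```text
clock 31.88 pos [ 0.5627 -0.1063  0.1202] yaw 86.8 q7 0.55 F [ 0.3  0.1 -1.4] w 44.7
shift [-0.0032  0.0017  0.0501] spin -0.003
[-0.07894207 -0.11354022  0.00553584] 44.69923958336864
31.88 q [-0.359, 0.569, 0.711, 1.856, -0.512, 0.934, 0.548] p [ 0.5627 -0.1063  0.1202]
[[ 0.055  0.998 -0.016]
 [ 0.997 -0.054  0.052]
 [ 0.051 -0.019 -0.999]]
tool shift for world [0, 0, -0.04] [-0.002   0.0008  0.0399]
tool shift for world [0.00047, 0.01, 0] [ 0.01   -0.0001  0.0005]
```

View pics/w5.png

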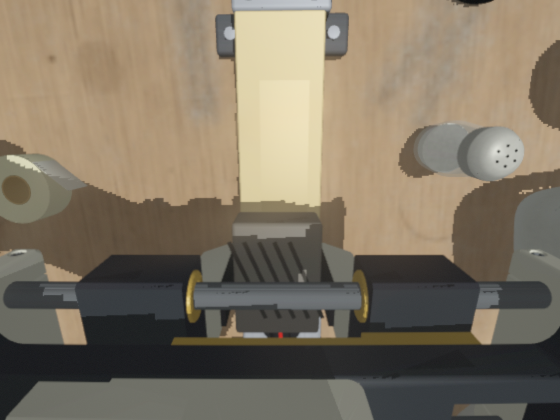

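The block is held square over the middle of the stone at the knob end, at (278,270), aligned with the stone.

>>> jog_arm --pt "-0.002 0 0.025 0" --pt "-0.003 0.001 0.043 0" --pt "-0.003 0.001 0.047 0" --pt "-0.003 0.001 0.049 0" --pt "-0.003 0.001 0.049 0"

```text
clock: 32.5
position: [0.5637, -0.1071, 0.0721]
ee_rot: [-2.246, -2.128, -0.039]
force: [-0.7, 0.0, -1.8]
width: 0.488
gripper_force: 30.0
```

>>> jog_arm --pt "0 0 0.002 0" --pt "0 0 0.004 0" --pt "0 0 0.004 0"

```text
clock: 32.88
position: [0.5635, -0.1069, 0.0678]
ee_rot: [-2.246, -2.127, -0.039]
force: [0.3, 1.1, -1.3]
width: 0.485
gripper_force: 30.0
```

>>> jog_arm --pt "0 0 0.002 0" --pt "0 0 0.003 0" --pt "0 0 0.003 0"

```text
clock: 33.25
position: [0.5634, -0.1069, 0.067]
ee_rot: [-2.246, -2.126, -0.042]
force: [-9.9, 3.4, 29.9]
width: 0.487
gripper_force: 30.1
```

>>> jog_arm --pt "0 0 0.001 0" --pt "0 0 0.001 0"

```text
clock: 33.5
position: [0.5633, -0.107, 0.0667]
ee_rot: [-2.246, -2.126, -0.042]
force: [-12.7, 3.6, 39.4]
width: 0.489
gripper_force: 30.1
```

>>> jog_arm --pt "0 0 -0.0015 0" --pt "0 0 -0.0027 0" --pt "0 0 -0.0027 0"

```text
clock: 33.88
position: [0.5634, -0.1069, 0.0669]
ee_rot: [-2.246, -2.127, -0.039]
force: [-4.0, -0.6, 9.0]
width: 0.488
gripper_force: 30.0
```

Run:
```python
from h import *
st([.00047,.01,0],[.0055,.118,0],[.0055,.03,0]); print(arm.observe()['force'])
```

```text
33.88 q [-0.317, 0.637, 0.655, 1.894, -0.579, 0.834, 0.606] p [ 0.5634 -0.1069  0.0669]
[[ 0.055  0.998 -0.014]
 [ 0.997 -0.054  0.052]
 [ 0.051 -0.017 -0.999]]
tool shift for world [0.00047, 0.01, 0] [ 0.01   -0.0001  0.0005]
tool shift for world [0.0055, 0.118, 0] [ 0.118  -0.0009  0.006 ]
tool shift for world [0.0055, 0.03, 0] [0.0302 0.0039 0.0015]
[-3.98490803 -0.60047964  9.0125539 ]
```

>>> jog_arm --pt "0.004 0 0.0002 0" --pt "0.009 -0.0001 0.0005 0" --pt "0.014 -0.0001 0.0007 0" --pt "0.019 -0.0002 0.001 0"

```text
clock: 34.38
position: [0.565, -0.0889, 0.0669]
ee_rot: [-2.249, -2.128, -0.039]
force: [-0.1, -3.7, 6.4]
width: 0.488
gripper_force: 30.0
```

>>> jog_arm --pt "0.005 0 0.0003 0" --pt "0.01 -0.0001 0.0005 0" --pt "0.015 -0.0001 0.0008 0"

```text
clock: 34.75
position: [0.5657, -0.074, 0.0669]
ee_rot: [-2.249, -2.128, -0.039]
force: [-0.1, -3.9, 6.0]
width: 0.487
gripper_force: 30.0
```

>>> jog_arm --pt "0.005 0 0.0005 0" --pt "0.01 -0.0001 0.0008 0" --pt "0.015 -0.0001 0.0011 0" --pt "0.02 -0.0002 0.0013 0" --pt "0.025 -0.0002 0.0016 0" --pt "0.03 -0.0002 0.0018 0" --pt "0.035 -0.0003 0.0021 0"

```text
clock: 35.62
position: [0.5676, -0.0395, 0.0669]
ee_rot: [-2.25, -2.128, -0.039]
force: [-0.2, -6.0, 9.1]
width: 0.49
gripper_force: 30.0
```

>>> jog_arm --pt "0.005 0 0.0003 0" --pt "0.01 -0.0001 0.0005 0" --pt "0.015 -0.0001 0.0008 0" --pt "0.02 -0.0002 0.001 0" --pt "0.025 -0.0002 0.0013 0" --pt "0.03 -0.0002 0.0015 0" --pt "0.035 -0.0003 0.0018 0"

```text
clock: 36.5
position: [0.5693, -0.0045, 0.0668]
ee_rot: [-2.25, -2.128, -0.039]
force: [-0.9, -5.6, 9.1]
width: 0.49
gripper_force: 30.0
```

>>> jog_arm --pt "0.005 0 0.0003 0" --pt "0.01 -0.0001 0.0005 0" --pt "0.015 -0.0001 0.0008 0" --pt "0.018 -0.0002 0.0009 0" --pt "0.018 -0.0002 0.0009 0" --pt "0.018 -0.0002 0.0009 0"

```text
clock: 37.25
position: [0.5701, 0.0141, 0.0668]
ee_rot: [-2.249, -2.128, -0.04]
force: [0.7, -4.2, 9.6]
width: 0.486
gripper_force: 30.0
```

>>> jog_arm --pt "0 0 -0.0004 0" --pt "0 0 -0.0008 0" --pt "0 0 -0.0008 0"

```text
clock: 37.62
position: [0.5693, 0.0152, 0.0669]
ee_rot: [-2.246, -2.128, -0.039]
force: [1.3, -2.1, 4.5]
width: 0.488
gripper_force: 30.0
```

Run:
```python
from h import *
st()
```

```text
37.62 q [-0.538, 0.628, 0.662, 1.915, -0.594, 0.817, 0.41] p [0.5693 0.0152 0.0669]
[[ 0.055  0.998 -0.014]
 [ 0.997 -0.054  0.052]
 [ 0.051 -0.017 -0.999]]
```

Release, lift straight up, and look.

>>> jog_arm --pt "0 0 0 0" --pt "0 0 0 0" --pt "0 0 0 0" --pt "0.001 0 -0.02 0" --pt "0.004 0 -0.07 0" --pt "0.006 0 -0.13 0" --pt "0.006 0 -0.13 0" --hand 0.075

```text
clock: 38.5
position: [0.5738, 0.0135, 0.2026]
ee_rot: [-2.25, -2.13, -0.049]
force: [0.7, 0.0, -1.2]
width: 0.815
gripper_force: 0.0
```

Run:
```python
from h import *
w=snap("wrist"); cv2.imwrite("pics/w6.png",w["color"][...,::-1])
for n,d in(("wrist",w),("top",snap("top"))):
    W=cloud(d); z=W[...,2]
    m=(z>.068)&(z<.085)&(np.hypot(W[...,0]-.569,W[...,1]-.015)<.05)
    if m.sum()>30:
        P=W[m]; c=cv2.minAreaRect((P[:,:2]*1000).astype(np.float32)); A=np.c_[P[:,:2],np.ones(len(P))]; g=np.linalg.lstsq(A,P[:,2],rcond=None)[0]
        print(n,c,np.median(P[:,2]),"slope",g[:2])
    hsv=cv2.cvtColor(d["color"],cv2.COLOR_RGB2HSV)
    m=(abs(W[...,0]-.566)<.06)&(W[...,1]>-.16)&(W[...,1]<.07)&(z>.044)&(z<.06)&(hsv[...,1]>60)&(hsv[...,2]>150)
    if m.sum()>30: print("stone",cv2.minAreaRect((W[m][:,:2]*1000).astype(np.float32)))
    m=(z>.062)&(z<.08)&(np.hypot(W[...,0]-.5605,W[...,1]+.192)<.04)
    if m.sum()>30: print("knob",cv2.minAreaRect((W[m][:,:2]*1000).astype(np.float32)))
print(arm.observe()['position'],arm.observe()['clock'])
```

```text
wrist ((569.4781494140625, 12.619592666625977), (63.195011138916016, 46.95343780517578), 88.87345123291016) 0.07840090469087486 slope [-0.00160505 -0.0146501 ]
stone ((567.689208984375, -46.582054138183594), (177.0603485107422, 58.96234130859375), 87.37007141113281)
stone ((564.9232788085938, -78.17060089111328), (118.32682800292969, 59.94546127319336), 86.2215805053711)
knob ((557.983642578125, -191.49578857421875), (13.222618103027344, 44.829769134521484), 1.0996767282485962)
[0.5713196  0.01459634 0.19836316] 38.6
```

View pics/w6.png

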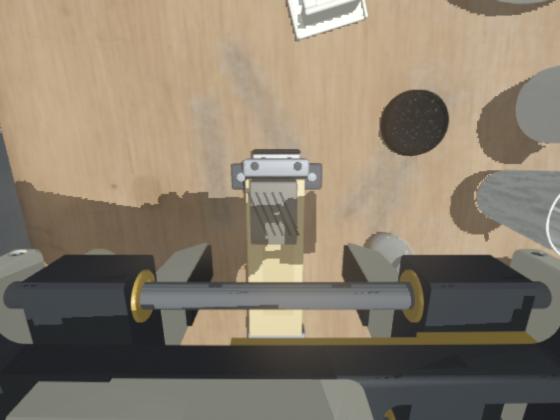

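The block lies flat on the stone at (273,212), about 59 mm towards the fixed jaw, and the gripper is clear of everything.

```bash
python3 -c "
from cell import arm
print(arm.sign_off())"
```

```text
the job is handed in; nothing more can be done
None
```

The job is handed in, with no verdict shown: the jaw is against the stone with its knob turned to the stop, and the block was rubbed knob end to fixed-jaw end at about 6–11 N (after a brief press near 40 N on first contact), then left flat about 59 mm from the stone's middle; earlier, a wrong-way wrist turn tilted the tool and, while I corrected that in free air, the wrist briefly read about 45 N, which I could not explain.

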